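# Start the kettle and find the full sugar tin

### The job

Get the tea under way: on the induction plate under the kettle press on/off, then boil, then start, each fully down and let up before the next, and keep off keep-warm. While it heats, find which of the three sugar tins on the tray is the full one: heft them one by one from the left, lifting each clear of the tray for a moment and standing it back upright on the tray without dropping it, before the next. Then hold the heaviest up, upright and about 15 cm above the tray and over it, for me to take: finish while still holding it, the other two standing on the tray and everything else left where it is.

Things in the scene. Friction and masses are not known exactly. Their poses are not given: they have to be found in the camera images.
- plate: portable induction plate, 360 mm (x) by 290 mm (y), 60 mm tall, dark glass top and a pale control strip with four keys along its edge nearest the robot; fixed. Origin at the centre of its underside on the table, x away from the robot, y to the left. The keys stand in a row 143 mm from the origin towards the robot (x = -143 mm), 62 mm apart, from right to left: on/off, boil, keep-warm, start
- key_power_top (a point): on/off key: large round steel key, 32 mm across, the right-hand one of the row (y = -93 mm on the plate). It stands 9 mm proud of the control strip and goes down 5 mm against a spring, about 1 N to start and 3 N fully down; it springs back. The point is the centre of its top face (68 mm above the table when up); x and y as the plate's.
- key_boil_top (a point): boil key: square key, 26 x 26 mm, second from the right (y = -31 mm). It stands 9 mm proud of the control strip and goes down 5 mm against a spring, about 1 N to start and 3 N fully down; it springs back. The point is the centre of its top face (68 mm above the table when up); x and y as the plate's.
- key_warm_top (a point): keep-warm key, not wanted here: small round key, 16 mm across, third from the right (y = 31 mm). It stands 9 mm proud of the control strip and goes down 5 mm against a spring, about 1 N to start and 3 N fully down; it springs back. The point is the centre of its top face (68 mm above the table when up); x and y as the plate's.
- key_start_top (a point): start key: oblong key, 18 mm (x) by 36 mm (y), the left-hand one of the row (y = 93 mm). It stands 9 mm proud of the control strip and goes down 5 mm against a spring, about 1 N to start and 3 N fully down; it springs back. The point is the centre of its top face (68 mm above the table when up); x and y as the plate's.
- key_power (a joint): on/off key's travel in m: 0 up, 0.005 fully down (counts as pressed from 0.0038, as let up below 0.0015)
- key_boil (a joint): boil key's travel in m: 0 up, 0.005 fully down (counts as pressed from 0.0038, as let up below 0.0015)
- key_warm (a joint): keep-warm key's travel in m: 0 up, 0.005 fully down (counts as pressed from 0.0038, as let up below 0.0015)
- key_start (a joint): start key's travel in m: 0 up, 0.005 fully down (counts as pressed from 0.0038, as let up below 0.0015)
- tray: wooden serving tray, 250 mm (x) by 440 mm (y), fixed; floor top 10 mm above the table, rim 26 mm tall and 10 mm thick, a low wire handle (48 mm tall) at each end. Origin at the centre of its underside on the table, x away from the robot, y to the left. The three tins stand in a row along its y, about 125 mm apart; they look the same, but one is full of sugar cubes and weighs at least 1.6 times as much as either other
- tin_left_mid (a point): closed square sugar tin of plain aluminium, 64 x 64 mm, 120 mm tall, its lid (seam 24 mm below the top) stays on, weight 0.15 to 0.5 kg; stands upright on the tray. The point is its centre, 60 mm above its underside; z up, x and y square to its sides. The left-hand tin of the row seen from the robot (largest y)
- tin_middle_mid (a point): closed square sugar tin of plain aluminium, 64 x 64 mm, 120 mm tall, its lid (seam 24 mm below the top) stays on, weight 0.15 to 0.5 kg; stands upright on the tray. The point is its centre, 60 mm above its underside; z up, x and y square to its sides. The middle tin of the row; it looks the same as the others
- tin_right_mid (a point): closed square sugar tin of plain aluminium, 64 x 64 mm, 120 mm tall, its lid (seam 24 mm below the top) stays on, weight 0.15 to 0.5 kg; stands upright on the tray. The point is its centre, 60 mm above its underside; z up, x and y square to its sides. The right-hand tin of the row (smallest y)
- kettle: steel kettle on the plate's cooking zone, 172 mm across, spout on one side, arched handle to 218 mm above its underside; to be left alone. Origin at the centre of its underside, 60 mm above the table
- saucer: white saucer, 144 mm across, 16 mm tall, with the cup on it, on the table beyond the tray. Origin at the centre of its underside
- cup: white cup standing on the saucer, 80 mm across, 64 mm tall, handle at its y side. Origin at the centre of its underside
- tumbler: drinking glass, 76 mm across, 98 mm tall, on the table beyond the tray. Origin at the centre of its underside
- jar: honey jar, 68 mm across, 95 mm tall, on the table beyond the tray. Origin at the centre of its underside
- bangle: copper bangle, 68 mm across, 8 mm tall, lying on the table between tray, plate and robot. Origin at the centre of its underside
- spoon: teaspoon, 140 mm long, lying in the tray along its edge nearest the robot. Origin at the middle of its underside, x along it
Mind the look-alikes: they are no part of the job. What is shaped like the part that bears tin_right_mid but blue is not meant. What is shaped like the part that bears tin_left_mid but red is not meant.

How it is judged:
On the way, in this order (a step that is already met when the one before it is completed fails the run):
1. the on/off key is pressed fully down, the other keys up (value of joint key_power above 0.0038 m and value of joint each of key_boil, key_warm, key_start below 0.0015 m), for 0.04 s.
2. then the boil key is pressed fully down, the other keys up (value of joint key_boil above 0.0038 m and value of joint each of key_power, key_warm, key_start below 0.0015 m), for 0.04 s.
3. then the start key is pressed fully down, the other keys up (value of joint key_start above 0.0038 m and value of joint each of key_power, key_boil, key_warm below 0.0015 m), for 0.04 s.
4. then the left tin is hefted: held in the fingers at least 15 mm clear of the tray for 0.3 s while the other two stand on it (height (world z) of tin_left_mid above 0.085 m and contact force between tin_left and tray below 0.05 N and contact force between tin_left and the fingers above 1 N and height (world z) of tin_middle_mid between 0.065 and 0.075 m and angle between each of tin_middle_mid, tin_right_mid's own z axis and vertical below 0.1 rad and height (world z) of tin_right_mid between 0.065 and 0.075 m), for 0.3 s.
5. then the middle tin is hefted: held in the fingers at least 15 mm clear of the tray for 0.3 s while the other two stand on it (height (world z) of tin_middle_mid above 0.085 m and contact force between tin_middle and tray below 0.05 N and contact force between tin_middle and the fingers above 1 N and height (world z) of tin_left_mid between 0.065 and 0.075 m and angle between each of tin_left_mid, tin_right_mid's own z axis and vertical below 0.1 rad and height (world z) of tin_right_mid between 0.065 and 0.075 m), for 0.3 s.
6. then the right tin is hefted: held in the fingers at least 15 mm clear of the tray for 0.3 s while the other two stand on it (height (world z) of tin_right_mid above 0.085 m and contact force between tin_right and tray below 0.05 N and contact force between tin_right and the fingers above 1 N and height (world z) of tin_left_mid between 0.065 and 0.075 m and angle between each of tin_left_mid, tin_middle_mid's own z axis and vertical below 0.1 rad and height (world z) of tin_middle_mid between 0.065 and 0.075 m), for 0.3 s.
At the end, for the whole second after the job is handed in: The heaviest tin is held by the fingers alone, still, upright within 0.25 rad, underside 100 mm or more above the tray floor, within 300 mm of the tray centre in plan; the other two (each under 3.2 N on the tray) stand upright on it, at rest, untouched; all keys are up (((height (world z) of tin_left_mid above 0.17 m and angle between tin_left_mid's own z axis and vertical below 0.25 rad and linear speed of tin_left below 0.03 m/s and horizontal distance between tin_left_mid and tray below 0.3 m and contact force between tin_left and the fingers above 1 N and contact force between tin_left and tray below 0.05 N and contact force between tin_left and plate below 0.05 N and contact force between tin_left and kettle below 0.05 N and contact force between tin_left and cup below 0.05 N and contact force between tin_left and tumbler below 0.05 N and contact force between tin_left and jar below 0.05 N and contact force between tin_left and tin_middle below 0.05 N and contact force between tin_left and tin_right below 0.05 N and (height (world z) of tin_middle_mid between 0.065 and 0.075 m and angle between tin_middle_mid's own z axis and vertical below 0.1 rad) and linear speed of each of tin_middle, tin_right below 0.02 m/s and contact force between tin_middle and tray between 1 and 3.2 N and contact force between each of tin_middle, tin_right and the fingers below 0.05 N and (height (world z) of tin_right_mid between 0.065 and 0.075 m and angle between tin_right_mid's own z axis and vertical below 0.1 rad) and contact force between tin_right and tray between 1 and 3.2 N) or (height (world z) of tin_middle_mid above 0.17 m and angle between tin_middle_mid's own z axis and vertical below 0.25 rad and linear speed of tin_middle below 0.03 m/s and horizontal distance between tin_middle_mid and tray below 0.3 m and contact force between tin_middle and the fingers above 1 N and contact force between tin_middle and tray below 0.05 N and contact force between tin_middle and plate below 0.05 N and contact force between tin_middle and kettle below 0.05 N and contact force between tin_middle and cup below 0.05 N and contact force between tin_middle and tumbler below 0.05 N and contact force between tin_middle and jar below 0.05 N and contact force between tin_middle and tin_left below 0.05 N and contact force between tin_middle and tin_right below 0.05 N and (height (world z) of tin_left_mid between 0.065 and 0.075 m and angle between tin_left_mid's own z axis and vertical below 0.1 rad) and linear speed of each of tin_left, tin_right below 0.02 m/s and contact force between tin_left and tray between 1 and 3.2 N and contact force between each of tin_left, tin_right and the fingers below 0.05 N and (height (world z) of tin_right_mid between 0.065 and 0.075 m and angle between tin_right_mid's own z axis and vertical below 0.1 rad) and contact force between tin_right and tray between 1 and 3.2 N) or (height (world z) of tin_right_mid above 0.17 m and angle between tin_right_mid's own z axis and vertical below 0.25 rad and linear speed of tin_right below 0.03 m/s and horizontal distance between tin_right_mid and tray below 0.3 m and contact force between tin_right and the fingers above 1 N and contact force between tin_right and tray below 0.05 N and contact force between tin_right and plate below 0.05 N and contact force between tin_right and kettle below 0.05 N and contact force between tin_right and cup below 0.05 N and contact force between tin_right and tumbler below 0.05 N and contact force between tin_right and jar below 0.05 N and contact force between tin_right and tin_left below 0.05 N and contact force between tin_right and tin_middle below 0.05 N and (height (world z) of tin_left_mid between 0.065 and 0.075 m and angle between tin_left_mid's own z axis and vertical below 0.1 rad) and linear speed of each of tin_left, tin_middle below 0.02 m/s and contact force between tin_left and tray between 1 and 3.2 N and contact force between each of tin_left, tin_middle and the fingers below 0.05 N and (height (world z) of tin_middle_mid between 0.065 and 0.075 m and angle between tin_middle_mid's own z axis and vertical below 0.1 rad) and contact force between tin_middle and tray between 1 and 3.2 N)) and value of joint each of key_power, key_boil, key_warm, key_start below 0.0015 m); the arm keeps its last pose, push and grip.
It fails at once if the keep-warm key is pressed (more than 2 mm) (value of joint key_warm above 0.002 m).
It fails at once if a tin is tipped by more than 0.5 rad (angle between any of tin_left_mid, tin_middle_mid, tin_right_mid's own z axis and vertical above 0.5 rad).
It fails at once if a tin is dropped or slammed on the tray (more than 60 N) (contact force between any of tin_left, tin_middle, tin_right and tray above 60 N).
It fails at once if a tin is let go of more than 10 mm above the tray ((height (world z) of tin_left_mid above 0.08 m and contact force between tin_left and the fingers below 0.02 N) or (height (world z) of tin_middle_mid above 0.08 m and contact force between tin_middle and the fingers below 0.02 N) or (height (world z) of tin_right_mid above 0.08 m and contact force between tin_right and the fingers below 0.02 N)).
It fails at once if a bystander is shifted (kettle, saucer, cup, tumbler or jar by 30 mm, bangle or spoon by 40 mm) (distance of any of kettle, saucer, cup, tumbler, jar from where it was at the start of the episode above 0.03 m or distance of any of bangle, spoon from where it was at the start of the episode above 0.04 m).
It also fails if it takes over 72 s, if anything falls off the work surface, if the arm or the gripper's body presses on something with over 40 N, if the wrist force passes 120 N, or if a joint passes its speed limit or range.

### The arm

A 7-joint arm with a two-finger parallel gripper is mounted at the origin on the work surface. World frame = base frame: x ahead of the robot, y to its left, z up, the work surface at z = 0. Lengths are in m, angles in rad, forces in N, time in s.
With the tool pointing down it reaches from about 0.4 to 0.925 m from the base axis. Payload 4.1 kg.
Tool frame: the origin (TCP) lies on the centre line of the jaws, within the pads' length; the fingertips stand 11 mm ahead of it and the grasp point (between the pads) lies 8 mm behind it; y points along the fingers, x is the direction in which the jaws open and shut, and the axes are right-handed (so a half turn about y gives the same grasp; the last joint's range is limited). The gripper opens to 85 mm and grips with 20 to 120 N. Pads are 22 mm wide; open, the fingers measure 114 mm over their backs; the gripper's body (76 mm by 85 mm) begins 54 mm behind the grasp point. The pads swing forward as they close: fully open they stand 13 mm farther back than shut.
Start: joints at [-1.263, 0.398, 0.045, 1.537, -0.019, 1.207, -0.051], TCP at [0.257, 0.597, 0.242] pointing down, gripper open.
Joint ranges: [-2.82, 2.82], [-0.49, 2.23], [-1.37, 1.46], [0, 2.46], [-1.36, 4.5], [0.23, 2], [-2.94, 2.94]. Speed limits (rad/s): [2.57, 2.57, 3.14, 3.14, 3.14, 3.14, 3.14].

### API

Orientations are given as [roll, pitch, yaw] about the fixed x, y, z axes, in that order (R = Rz(yaw) Ry(pitch) Rx(roll)).
In Python, from cell import telemetry, cams, manip gives the robot as it stands. The module is installed in compiled form; this text tells all that it offers.
- The arm moves only by the tool apply_moves, never from a script. Its argument "plan" is text: rows parted by semicolons, each of 7 numbers parted by spaces: the shift along the tool's x, y, z in mm, then the turn, a rotation vector about the tool's x, y, z in degrees, then the finger opening in mm, from 0 to 85.4. In form: x y z ax ay az fingers; .... A call has 1 to 20 rows; each row is the pose to reach, as a shift and turn from the pose measured when the call began, along the tool's axes at that moment; what a row does not reach only later rows make up. A row lasts 1/12 s, in which the tool goes at most 41.7 mm and 7.16 degrees, less where a joint would pass 70% of its speed; a pose out of reach is approached as far as the arm can. A call with a gripper value outside its range is refused whole. The fingers move at their own pace and stop on an object; the grip force is fixed at half the most. Time passes only in rows, so rows that repeat a pose let the fingers close. It gives the time, the measured TCP pose, the force and the opening at its end, in the units of the state.
- telemetry.get_obs(): the state, without advancing time (a new reading comes with each control period).
- cams.snapshot(name): name is "side" or "top" or "wrist"; returns a dict with "pixels" (384x512x3 uint8, blue, green, red), "z_map" (384x512 float32, m along the optical axis (not along the pixel's ray), 0 where there is no reading), "intrinsics" (3x3 intrinsics, pixels), "rvec" (rotation vector, rad) and "tvec" (3), from world to camera coordinates, as OpenCV has them; the wrist camera has in their place "mount" (4x4, takes a point from camera to tool coordinates, whose origin is the TCP and whose axes are the tool frame's). Camera axes: x right, y down, z forward; pixel columns grow to the right and rows downward; lengths in m; the calibration is good to about 2 mm. A picture is of the moment at which its call begins: read the wrist's pose just before it.
- manip.hand_in(): hands the job in, once; it reports no verdict.
The state is a dict: "t": time; "qpos": joint angles; "dq": joint speeds; "tau": joint torques, N m; "tcp_pos": TCP position; "tool_rot": TCP orientation; "contact_force": force on the tool from outside, world axes, zero at the start; "moment": the same for the moment, N m; "grip_width": opening from 0.0 (shut) to 1.0 (fully open).
Only numpy, scipy, OpenCV 4.12 (cv2) and the standard library are available. Lean on these libraries where they do the work, as an engineer would, in place of code of your own. Each camera call takes 0.05 s, during which the arm holds its last target. There are 200 camera calls.

## Working session

There is one attempt and no reset: what is moved stays moved. The work goes in short steps, Python scripts to look and compute and a tool call to move; the robot and the scene stay as the last step left them, time stands still between calls to the robot, and variables do not carry over. Pictures are saved under pics/ and viewed, about 8 in all and at most 12, crops included, and the job is handed in when it is done.

Besides the shell and the picture viewer there is one more tool, called after "Emit:" by a JSON object that holds its "op" and its "data". apply_moves: Moves the arm, as the interface text tells. Its arguments: {"type":"object","properties":{"plan":{"type":"string"}},"required":["plan"]}

```bash
mkdir -p pics; python3 - <<'E'
from cell import telemetry, cams
import cv2,numpy as np
print(telemetry.get_obs())
for n in("top","side"):
    s=cams.snapshot(n); cv2.imwrite(f"pics/{n}0.png",s["pixels"]); np.savez(f"{n}0.npz",**s)
    print(n,s["intrinsics"],s["rvec"],s["tvec"])
E
```

```text
{'t': 0.0, 'qpos': array([-1.26298489,  0.399199  ,  0.04502235,  1.53788935, -0.01871518,
        1.20692058, -0.05071178]), 'dq': array([-0.00048881, -0.00020248,  0.00144522, -0.00059171,  0.00138373,
        0.00040695, -0.00110918]), 'tau': array([-3.82661301e-04, -4.75111377e+01,  1.36435479e+00, -2.54227155e+01,
        1.15068399e-02,  9.46577842e-03, -1.59909291e-05]), 'tcp_pos': array([0.25691539, 0.59639061, 0.24125454]), 'tool_rot': array([-1.57091536,  0.00199122,  1.16409011]), 'contact_force': array([-0.43743285, -0.80501335,  0.89530219]), 'moment': array([-0.04759062,  0.04603489,  0.03766975]), 'grip_width': 1.0010530716583697}
top [[365.80785004   0.         248.23327474]
 [  0.         365.80785004 188.02268821]
 [  0.           0.           1.        ]] [ 2.14631792 -2.0996625   0.18638857] [0.06226955 0.4936981  1.20875672]
side [[499.62089535   0.         260.87611195]
 [  0.         499.62089535 197.37493808]
 [  0.           0.           1.        ]] [ 2.05163979 -0.14965395  0.07186481] [-0.47380336  0.14324258  1.29652679]
```

View pics/top0.png

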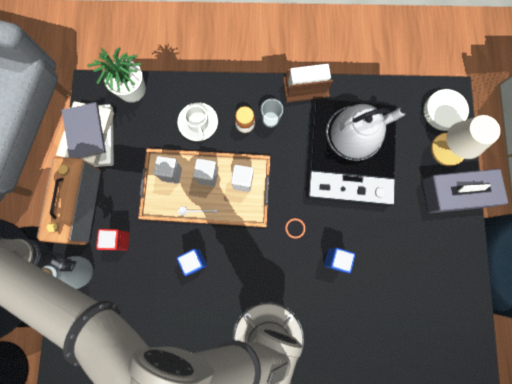

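View pics/side0.png

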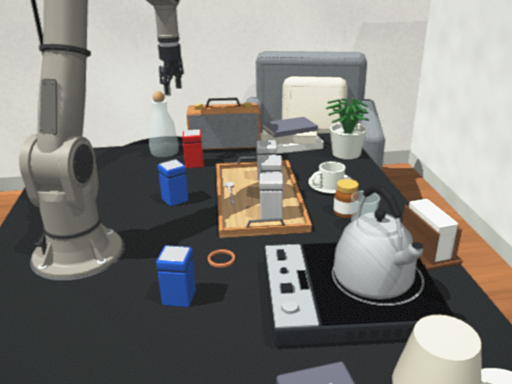

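The top view shows three aluminium tins at about (166,165), (204,170) and (242,178). The control strip is at about (352,188), with the on/off key at (380,192) and start at (323,187). The side view agrees. The red and blue tins are the decoys.

```bash
cat > h.py <<'E'
import numpy as np,cv2
def cloud(s,T=None):
    K=s["intrinsics"];d=s["z_map"].astype(float);h,w=d.shape
    v,u=np.mgrid[:h,:w]
    P=np.stack([(u-K[0,2])/K[0,0]*d,(v-K[1,2])/K[1,1]*d,d],-1)
    if T is None:
        R=cv2.Rodrigues(s["rvec"])[0]; W=(P-s["tvec"])@R
    else: W=P@T[:3,:3].T+T[:3,3]
    W[d==0]=np.nan
    return W
def blobs(m,W,s,zp,amin=20):
    "ray-cast blob outlines onto plane z=zp, min area rect in mm"
    K=s["intrinsics"];R=cv2.Rodrigues(s["rvec"])[0];C=-R.T@s["tvec"]
    for c in cv2.findContours(m.astype(np.uint8),cv2.RETR_EXTERNAL,cv2.CHAIN_APPROX_NONE)[0]:
        if cv2.contourArea(c)<amin: continue
        p=c[:,0].astype(float);r=np.c_[(p[:,0]-K[0,2])/K[0,0],(p[:,1]-K[1,2])/K[1,1],np.ones(len(p))]@R
        X=C+r*((zp-C[2])/r[:,2:])
        print(p.mean(0).round(1),[np.round(a,1) for a in cv2.minAreaRect((X[:,:2]*1000).astype(np.float32))])
E
python3 - <<'E'
from h import *
s=dict(np.load("top0.npz"));W=cloud(s);z=W[...,2]
print("tins z .12-.14");blobs((z>.123)&(z<.137),W,s,.130)
g=s["pixels"].astype(int);reg=np.zeros(z.shape,bool);reg[165:210,300:400]=1
print("strip");blobs(reg&(z>.05)&(z<.08)&(g.min(2)>130),W,s,.059)
print(np.nanpercentile(z[reg&(g.min(2)>130)],[5,25,50,75,95]).round(4))
print("plate");reg[:]=0;reg[90:215,295:405]=1;blobs(reg&(z>.045)&(z<.075),W,s,.060,500)
reg[:]=0;reg[145:235,130:280]=1
print("tray");blobs(reg&(z>.006)&(z<.04),W,s,.02,500)
cv2.imwrite("pics/crop.png",np.hstack([cv2.resize(s["pixels"][165:210,300:400],None,fx=8,fy=8,interpolation=3)]))
E
```

```text
tins z .12-.14
[ 70.  277.1] [array([188.5, 610.8]), array([17.6, 42.6]), np.float64(71.1)]
[242.  175.6] [array([516.3,  92.9]), array([63.6, 64.3]), np.float64(80.7)]
[ 79.8 201.9] [array([422. , 607.6]), array([ 12.3, 264.4]), np.float64(85.6)]
[204.4 169.6] [array([533.7, 215.2]), array([64.3, 63.9]), np.float64(81.5)]
[164.7 166.8] [array([540.1, 343.5]), array([64.8, 63.4]), np.float64(82.9)]
[458.9 145.3] [array([ 638.3, -613.5]), array([124.8,  68.9]), np.float64(32.3)]
[350.8 139.9] [array([ 652.8, -265.9]), array([164.6,  92.3]), np.float64(49.2)]
strip
[352.  187.6] [array([ 499.8, -277.3]), array([283.8,  86.7]), np.float64(85.7)]
[0.0549 0.0574 0.0592 0.061  0.0658]
plate
[354.9 145.6] [array([ 628.6, -284.6]), array([288.8, 358.2]), np.float64(85.7)]
tray
[205.6 188.1] [array([496.8, 223.3]), array([443.1, 252.2]), np.float64(87.7)]
```

View pics/crop.png

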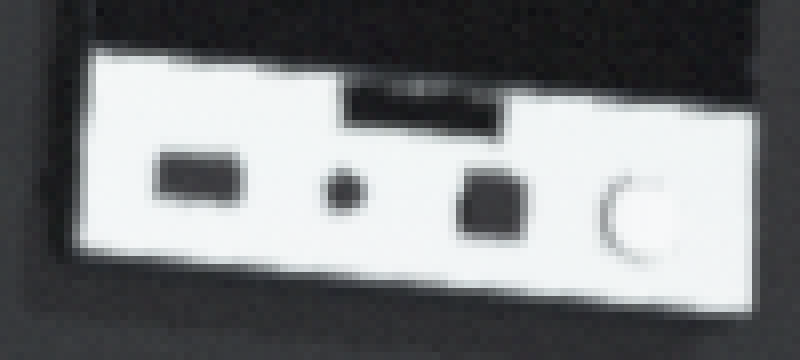

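```bash
cat >> h.py <<'E'
def px(s,u,v,zp):
    K=s["intrinsics"];R=cv2.Rodrigues(s["rvec"])[0];C=-R.T@s["tvec"]
    r=R.T@np.linalg.inv(K)@[u,v,1];return (C+r*(zp-C[2])/r[2])*1000
def go(x,y,z,yaw):
    "shift (mm) and turn (deg) in tool axes from present pose to world mm pose, pointing down, yaw deg"
    from cell import telemetry
    from scipy.spatial.transform import Rotation as Ro
    o=telemetry.get_obs();R=Ro.from_euler("xyz",o["tool_rot"])
    G=Ro.from_euler("xyz",[-90,0,yaw],degrees=True)
    print("go",R.inv().apply(np.array([x,y,z])-o["tcp_pos"]*1000).round(1),(R.inv()*G).as_rotvec(degrees=True).round(2))
E
python3 - <<'E'
from h import *
s=dict(np.load("top0.npz"));s2=dict(np.load("side0.npz"))
c=np.array([628.6,-284.6])
for a in (-4.3,):
  a=np.radians(a);R=np.array([[np.cos(a),-np.sin(a)],[np.sin(a),np.cos(a)]])
  for n,y in zip("power boil warm start".split(),(-93,-31,31,93)): print(n,c+R@[-143,y])
for n,u,v in(("power",640,220),("boil",492,205),("warm",345,192),("start",198,176)):
    print(n,px(s,299.56+u/8,164.56+v/8,.068).round(1))
W=cloud(s2);z=W[...,2]
print("side: plate");reg=np.zeros(z.shape,bool);reg[220:350,255:460]=1
m=reg&(z>.052)&(z<.07)&(s2["pixels"].min(2)>150);print(np.nanmedian(W[m],0));blobs(m,W,s2,.059,100)
for a in ((500,100,250,-4.3),(479,-366,250,-4.3)):go(*a)
E
```

```text
power [ 479.02950431 -366.61625948]
boil [ 483.67818537 -304.7907812 ]
warm [ 488.32686644 -242.96530292]
start [ 492.9755475  -181.13982465]
power [ 483.7 -367.5   68. ]
boil [ 488.8 -305.8   68. ]
warm [ 493.  -244.4   68. ]
start [ 498.5 -182.8   68. ]
side: plate
[ 0.50025489 -0.31674736  0.0589598 ]
[289.6 286.4] [array([ 501.6, -276.6]), array([282.7,  84.1]), np.float64(85.5)]
go [-359.8   -7.9 -419.6] [ 7.0e-02  7.1e+01 -8.0e-02]
go [-796.1   -7.1 -584.7] [ 7.0e-02  7.1e+01 -8.0e-02]
```

Emit:
{"op": "apply_moves", "data": {"plan": "-360 -10 -420 0 71 0 0;-360 -10 -420 0 71 0 0;-360 -10 -420 0 71 0 0;-360 -10 -420 0 71 0 0;-360 -10 -420 0 71 0 0;-360 -10 -420 0 71 0 0;-360 -10 -420 0 71 0 0;-360 -10 -420 0 71 0 0;-360 -10 -420 0 71 0 0;-360 -10 -420 0 71 0 0;-360 -10 -420 0 71 0 0;-360 -10 -420 0 71 0 0;-360 -10 -420 0 71 0 0;-360 -10 -420 0 71 0 0;-360 -10 -420 0 71 0 0;-360 -10 -420 0 71 0 0"}}

```text
t: 1.43
tcp_pos: [0.5001, 0.0992, 0.2517]
tool_rot: [-1.572, 0.001, -0.077]
contact_force: [-1.0, 0.6, 0.8]
grip_width: -0.006
```

Emit:
{"op": "apply_moves", "data": {"plan": "18 0 -466 0 0 0 0;18 0 -466 0 0 0 0;18 0 -466 0 0 0 0;18 0 -466 0 0 0 0;18 0 -466 0 0 0 0;18 0 -466 0 0 0 0;18 0 -466 0 0 0 0;18 0 -466 0 0 0 0;18 0 -466 0 0 0 0;18 0 -466 0 0 0 0;18 0 -466 0 0 0 0;18 0 -466 0 0 0 0;18 100 -466 0 0 0 0;18 100 -466 0 0 0 0;18 100 -466 0 0 0 0;18 100 -466 0 0 0 0"}}

```text
t: 2.77
tcp_pos: [0.4807, -0.3618, 0.1469]
tool_rot: [-1.566, 0.01, -0.074]
contact_force: [-0.8, 1.1, -0.2]
grip_width: -0.001
```

```bash
python3 - <<'E'
from h import *
from cell import telemetry,cams
from scipy.spatial.transform import Rotation as Ro
o=telemetry.get_obs();s=cams.snapshot("wrist");np.savez("w1.npz",**s,tcp=o["tcp_pos"],rot=o["tool_rot"])
print(o);print(s["mount"].round(3))
T=np.eye(4);T[:3,:3]=Ro.from_euler("xyz",o["tool_rot"]).as_matrix();T[:3,3]=o["tcp_pos"]
W=cloud(s,T@s["mount"]);z=W[...,2]
m=(z>.064)&(z<.072)
for c in cv2.findContours(m.astype(np.uint8),0,1)[0]:
    if cv2.contourArea(c)>60:
        k=np.zeros(z.shape,np.uint8);cv2.drawContours(k,[c],-1,1,-1);q=W[(k>0)&m];print(c[:,0].mean(0),q.mean(0).round(4),np.ptp(q,axis=0).round(3))
cv2.imwrite("pics/w1.png",s["pixels"])
E
```

```text
{'t': 2.7667, 'qpos': array([ 0.04413012,  0.50193869,  0.71474737,  1.76483312, -0.3748368 ,
        1.02791916,  0.82487556]), 'dq': array([-0.01153656, -0.05484414,  0.04381919, -0.07766462,  0.02242151,
        0.03910409, -0.01540053]), 'tau': array([ 1.35884374e+00, -4.16301548e+01,  1.00496909e+01, -2.19555223e+01,
       -5.76344333e-03, -3.72255379e-01,  9.28627071e-02]), 'tcp_pos': array([ 0.48069208, -0.36180654,  0.14689507]), 'tool_rot': array([-1.56588061,  0.01021079, -0.07380606]), 'contact_force': array([-0.76212607,  1.14942266, -0.15066292]), 'moment': array([-0.01019335,  0.00295103, -0.00838288]), 'grip_width': -0.0012665182709050914}
[[ 1.    -0.001 -0.     0.001]
 [-0.    -0.312  0.95  -0.132]
 [-0.001 -0.95  -0.312  0.081]
 [ 0.     0.     0.     1.   ]]
[267.82352941 214.64705882] [ 0.4873 -0.3662  0.068 ] [0.031 0.032 0.006]
[268.95205479 129.73972603] [ 0.492  -0.3051  0.0681] [0.027 0.027 0.005]
[270.41025641  27.58974359] [ 0.4968 -0.244   0.0683] [0.015 0.016 0.006]
```

View pics/w1.png

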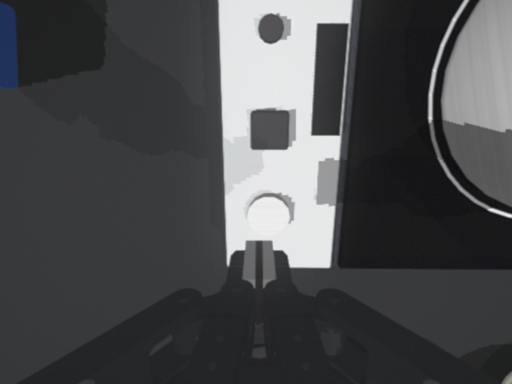

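The wrist view shows on/off at (268,215), boil at (270,130) and keep-warm at (271,28). Depth puts on/off at (0.487,-0.366) and boil at (0.492,-0.305).

```bash
python3 -c "
from h import *
go(486,-366.5,90,-4.3);go(486,-366.5,74,-4.3)"
```

```text
go [ 4.5 59.9 -2.6] [-0.11  0.05 -0.34]
go [ 4.6 75.9 -2.7] [-0.11  0.05 -0.34]
```

Emit:
{"op": "apply_moves", "data": {"plan": "4.6 57 -2.6 -0.1 0 -0.3 0;4.6 57 -2.6 -0.1 0 -0.3 0;4.6 57 -2.6 -0.1 0 -0.3 0;4.6 57 -2.6 -0.1 0 -0.3 0;4.6 64 -2.7 -0.1 0 -0.3 0;4.6 69 -2.7 -0.1 0 -0.3 0;4.6 72 -2.7 -0.1 0 -0.3 0;4.6 74 -2.7 -0.1 0 -0.3 0;4.6 74 -2.7 -0.1 0 -0.3 0;4.6 74 -2.7 -0.1 0 -0.3 0"}}

```text
t: 3.65
tcp_pos: [0.4866, -0.3668, 0.0765]
tool_rot: [-1.571, -0.001, -0.074]
contact_force: [0.4, 0.1, 2.8]
grip_width: 0.003
```

Emit:
{"op": "apply_moves", "data": {"plan": "0 1 0 0 0 0 0;0 2 0 0 0 0 0;0 2.5 0 0 0 0 0;0 3 0 0 0 0 0;0 3 0 0 0 0 0"}}

```text
t: 4.07
tcp_pos: [0.4867, -0.3669, 0.0741]
tool_rot: [-1.571, -0.001, -0.074]
contact_force: [-1.2, 2.2, 5.9]
grip_width: 0.002
```

Emit:
{"op": "apply_moves", "data": {"plan": "0 1 0 0 0 0 0;0 2 0 0 0 0 0;0 2 0 0 0 0 0"}}

```text
t: 4.32
tcp_pos: [0.4867, -0.3669, 0.0739]
tool_rot: [-1.569, -0.001, -0.075]
contact_force: [-2.6, 3.9, 13.6]
grip_width: 0.001
```

Emit:
{"op": "apply_moves", "data": {"plan": "0 -12 0 0 0 0 0;0 -25 0 0 0 0 0;0 -25 0 0 0 0 0;0 -25 30 0 0 0 0;-0.4 -25 62 0 0 0 0;-0.4 -25 62 0 0 0 0;-0.4 -25 62 0 0 0 0;-0.4 -25 62 0 0 0 0;-0.4 -10 62 0 0 0 0;-0.4 -5 62 0 0 0 0;-0.4 -2 62 0 0 0 0;-0.4 0 62 0 0 0 0;-0.4 1 62 0 0 0 0;-0.4 2 62 0 0 0 0;-0.4 2 62 0 0 0 0;-0.4 2 62 0 0 0 0"}}

```text
t: 5.65
tcp_pos: [0.49, -0.3062, 0.0739]
tool_rot: [-1.568, -0.001, -0.076]
contact_force: [-4.4, 1.9, 13.4]
grip_width: 0.0
```

Emit:
{"op": "apply_moves", "data": {"plan": "0 -15 0 0 0 0 0;0 -35 0 0 0 0 0;0 -35 0 0 0 0 0;0 -35 0 0 0 0 0;0.5 -35 40 0 0 0 0;0.5 -35 80 0 0 0 0;0.5 -35 124.5 0 0 0 0;0.5 -35 124.5 0 0 0 0;0.5 -35 124.5 0 0 0 0;0.5 -35 124.5 0 0 0 0;0.5 -14 124.5 0 0 0 0;0.5 -6 124.5 0 0 0 0;0.5 -3 124.5 0 0 0 0;0.5 -1 124.5 0 0 0 0;0.5 1 124.5 0 0 0 0;0.5 2 124.5 0 0 0 0;0.5 2 124.5 0 0 0 0;0.5 2 124.5 0 0 0 0"}}

```text
t: 7.15
tcp_pos: [0.4991, -0.1837, 0.0739]
tool_rot: [-1.568, 0.0, -0.078]
contact_force: [-6.2, 0.3, 13.5]
grip_width: 0.002
```

Emit:
{"op": "apply_moves", "data": {"plan": "0 -15 0 0 0 0 0;0 -50 0 0 0 0 0;0 -90 0 0 0 0 0;0 -130 0 0 0 0 0;0 -170 0 0 0 0 85;0 -170 528 0 2.6 0 85;0 -170 528 0 2.6 0 85;0 -170 528 0 2.6 0 85;0 -170 528 0 2.6 0 85;0 -170 528 0 2.6 0 85;0 -170 528 0 2.6 0 85;0 -170 528 0 2.6 0 85;0 -170 528 0 2.6 0 85;0 -170 528 0 2.6 0 85;0 -170 528 0 2.6 0 85;0 -170 528 0 2.6 0 85;0 -170 528 0 2.6 0 85;0 -170 528 0 2.6 0 85;0 -170 528 0 2.6 0 85;0 -170 528 0 2.6 0 85"}}

```text
t: 8.82
tcp_pos: [0.5398, 0.3444, 0.2449]
tool_rot: [-1.569, 0.0, -0.12]
contact_force: [-0.3, -1.5, 0.4]
grip_width: 0.998
```

```bash
cat > look.py <<'E'
from h import *
from cell import telemetry,cams
from scipy.spatial.transform import Rotation as Ro
import sys
o=telemetry.get_obs();s=cams.snapshot("wrist")
print(o["tcp_pos"],o["tool_rot"],o["contact_force"])
T=np.eye(4);T[:3,:3]=Ro.from_euler("xyz",o["tool_rot"]).as_matrix();T[:3,3]=o["tcp_pos"]
W=cloud(s,T@s["mount"]);z=W[...,2]
m=(z>.122)&(z<.138)
for c in cv2.findContours(m.astype(np.uint8),0,1)[0]:
    if cv2.contourArea(c)>200:
        k=np.zeros(z.shape,np.uint8);cv2.drawContours(k,[c],-1,1,-1);q=W[(k>0)&m]
        print(c[:,0].mean(0).round(),[np.round(a,1) for a in cv2.minAreaRect((q[:,:2]*1000).astype(np.float32))],np.median(q[:,2]).round(4))
cv2.imwrite(f"pics/{sys.argv[1]}.png",s["pixels"])
E
python3 look.py w2
```

```text
[0.53978694 0.34436625 0.24488789] [-1.56852361e+00  6.43950581e-05 -1.19706842e-01] [-0.31145681 -1.47699676  0.42221165]
[274. 312.] [array([540.4, 220.1]), array([64.6, 63.9]), np.float64(81.7)] 0.1302
[264. 185.] [array([546.4, 349.3]), array([63.3, 64.1]), np.float64(83.0)] 0.1305
```

View pics/w2.png

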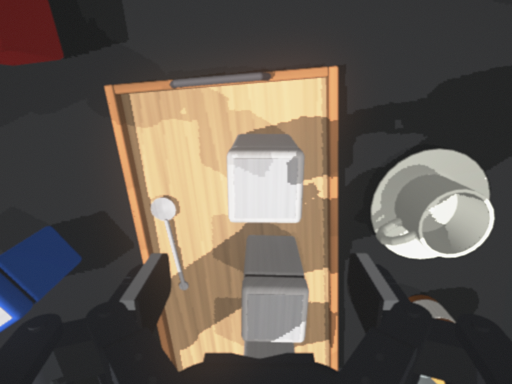

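The wrist view shows the left tin's lid at (264,185) and the middle tin at (274,312), about 6 mm off the top-view estimate. I'll go closer and measure again.

Emit:
{"op": "apply_moves", "data": {"plan": "4.5 35 4 0 0 0 85;4.5 70 4 0 0 0 85;4.5 75 4 0 0 0 85;4.5 75 4 0 0 0 85"}}

```text
t: 9.2
tcp_pos: [0.5443, 0.3425, 0.1683]
tool_rot: [-1.573, 0.003, -0.126]
contact_force: [0.3, -0.5, 1.3]
grip_width: 0.994
```

```bash
python3 look.py w3; python3 -c "
from h import *
go(545,348,85,-7)"
```

```text
[0.54431816 0.34252113 0.16832553] [-1.57332136  0.00332143 -0.1260836 ] [ 0.31984509 -0.47104487  1.2691568 ]
[277. 350.] [array([545. , 248.7]), array([10.8, 63.6]), np.float64(75.7)] 0.1265
[260. 217.] [array([546.5, 349.5]), array([63. , 64.3]), np.float64(83.0)] 0.1305
go [-1.4 85.6  4.2] [-0.03 -0.2   0.  ]
```

Emit:
{"op": "apply_moves", "data": {"plan": "-1 0 4.7 0 0 0 85;-1 20 4.7 0 0 0 85;-1 40 4.7 0 0 0 85;-1 60 4.7 0 0 0 85;-1 75 4.7 0 0 0 85;-1 84 4.7 0 0 0 85;-1 84 4.7 0 0 0 85;-1 84 4.7 0 0 0 85"}}

```text
t: 9.92
tcp_pos: [0.5464, 0.3489, 0.0881]
tool_rot: [-1.569, -0.002, -0.126]
contact_force: [-0.4, 0.1, 0.6]
grip_width: 0.994
```

```bash
python3 - <<'E'
from cell import telemetry,cams
import cv2,numpy as np
print(telemetry.get_obs()["tcp_pos"])
a=cams.snapshot("side")["pixels"][60:240,140:400];b=cams.snapshot("top")["pixels"][110:240,120:300]
cv2.imwrite("pics/c4.png",np.vstack([cv2.resize(a,(400,277)),cv2.resize(b,(400,289))]))
E
```

```text
[0.54641564 0.34888574 0.08814279]
```

View pics/c4.png

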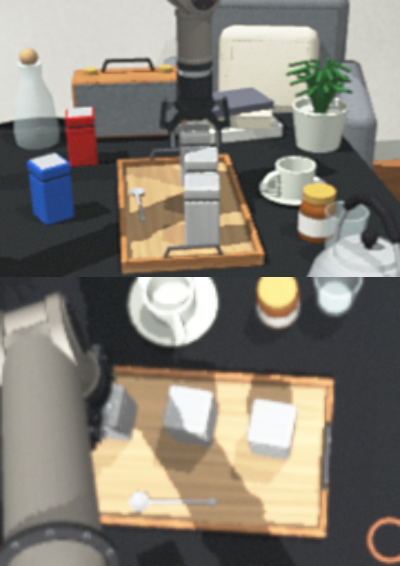

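The fingers straddle the left tin along x, with its lid between them. I'll close on it and lift.

Emit:
{"op": "apply_moves", "data": {"plan": "0 0 0 0 0 0 60;0 0 0 0 0 0 40;0 0 0 0 0 0 0;0 0 0 0 0 0 0;0 0 0 0 0 0 0;0 0 0 0 0 0 0;0 0 0 0 0 0 0;0 0 0 0 0 0 0"}}

```text
t: 10.68
tcp_pos: [0.5472, 0.3498, 0.0904]
tool_rot: [-1.566, -0.003, -0.126]
contact_force: [-1.9, -0.7, 5.8]
grip_width: 0.745
```

```bash
python3 -c "
from cell import telemetry
o=telemetry.get_obs();print(o)"
```

```text
{'t': 10.6833, 'qpos': array([-0.99316298,  0.59233973,  0.50328803,  1.69696426, -0.34319811,
        0.93517948, -0.48277467]), 'dq': array([ 0.00123084,  0.00108829,  0.0019256 , -0.00079869,  0.00145074,
        0.00212554,  0.00076999]), 'tau': array([ 6.36601131e-01, -4.55821395e+01,  8.23299855e+00, -1.97319657e+01,
        1.15676837e-01, -6.10986035e-01,  2.56504730e-02]), 'tcp_pos': array([0.54717268, 0.34975286, 0.09037143]), 'tool_rot': array([-1.56607386, -0.00325038, -0.1255953 ]), 'contact_force': array([-1.89575187, -0.7092701 ,  5.76816033]), 'moment': array([-0.10465921,  0.27579006, -0.04638035]), 'grip_width': 0.7448674507543726}
```

Emit:
{"op": "apply_moves", "data": {"plan": "0 -5 0 0 0 0 0;0 -12 0 0 0 0 0;0 -22 0 0 0 0 0;0 -32 0 0 0 0 0;0 -40 0 0 0 0 0;0 -40 0 0 0 0 0;0 -40 0 0 0 0 0;0 -40 0 0 0 0 0;0 -40 0 0 0 0 0;0 -40 0 0 0 0 0;0 -40 0 0 0 0 0;0 -40 0 0 0 0 0;0 -40 0 0 0 0 0;0 -40 0 0 0 0 0;0 -40 0 0 0 0 0"}}

```text
t: 11.93
tcp_pos: [0.547, 0.3496, 0.1303]
tool_rot: [-1.566, -0.003, -0.126]
contact_force: [0.1, 0.8, -4.5]
grip_width: 0.74
```

```bash
python3 -c "
from cell import telemetry
o=telemetry.get_obs();print(o['tcp_pos'],o['tool_rot'],o['contact_force'],o['tau'],o['grip_width'])"
```

```text
[0.54700425 0.34958181 0.1303222 ] [-1.56608251 -0.00323156 -0.12561063] [ 0.08481515  0.81946741 -4.52460703] [-3.36819030e-04 -5.00201619e+01  8.71851951e+00 -2.36760485e+01
  5.12283499e-03 -1.97936880e-02  8.87806522e-06] 0.7396360345088028
```

Emit:
{"op": "apply_moves", "data": {"plan": "0 10 0 0 0 0 0;0 20 0 0 0 0 0;0 28 0 0 0 0 0;0 33 0 0 0 0 0;0 36 0 0 0 0 0;0 38 0 0 0 0 0;0 39 0 0 0 0 0;0 40 0 0 0 0 0;0 40 0 0 0 0 0;0 40 0 0 0 0 0;0 40 0 0 0 0 0"}}

```text
t: 12.85
tcp_pos: [0.5474, 0.3498, 0.0907]
tool_rot: [-1.566, -0.004, -0.126]
contact_force: [-0.1, 0.3, -4.4]
grip_width: 0.744
```

Emit:
{"op": "apply_moves", "data": {"plan": "0 0.5 0 0 0 0 0;0 1 0 0 0 0 0;0 1 0 0 0 0 0;0 1 0 0 0 0 0"}}

```text
t: 13.18
tcp_pos: [0.5475, 0.35, 0.0904]
tool_rot: [-1.565, -0.004, -0.126]
contact_force: [-2.5, 0.5, 1.0]
grip_width: 0.744
```

Emit:
{"op": "apply_moves", "data": {"plan": "0 0 0 0 0 0 68;0 0 0 0 0 0 75;0 0 0 0 0 0 85;0 0 0 0 0 0 85;0 0 0 0 0 0 85;0 0 0 0 0 0 85;0 -15 0 0 0 0 85;0 -45 0 0 0 0 85;0 -80 0 0 0 0 85;0 -90 0 0 0 0 85;9 -90 -40 0 1.1 0 85;9 -90 -80 0 1.1 0 85;9 -90 -110 0 1.1 0 85;9 -90 -130 0 1.1 0 85;9 -90 -130 0 1.1 0 85;9 -90 -130 0 1.1 0 85"}}

```text
t: 14.52
tcp_pos: [0.54, 0.2182, 0.18]
tool_rot: [-1.564, -0.004, -0.148]
contact_force: [0.1, 1.6, -0.1]
grip_width: 0.991
```

```bash
python3 look.py w5; python3 -c "
from h import *
go(540.5,220,88,-8.3)"
```

```text
[0.53996215 0.218216   0.17999106] [-1.56420344 -0.00395122 -0.1476867 ] [ 0.06234869  1.56765782 -0.0507308 ]
[258. 344.] [array([526.4, 121.5]), array([15.7, 64. ]), np.float64(80.9)] 0.1289
[257. 218.] [array([540.7, 220.4]), array([63. , 64.2]), np.float64(81.5)] 0.1305
[235.  28.] [array([545.3, 331.5]), array([29.2, 64.1]), np.float64(82.2)] 0.1306
go [ 0.3 91.9 -0.7] [-0.4  -0.    0.22]
```

Emit:
{"op": "apply_moves", "data": {"plan": "0.5 20 0.8 -0.3 0 0.2 85;0.5 40 0.8 -0.3 0 0.2 85;0.5 60 0.8 -0.3 0 0.2 85;0.5 80 0.8 -0.3 0 0.2 85;0.5 91 0.8 -0.3 0 0.2 85;0.5 91 0.8 -0.3 0 0.2 85;0.5 91 0.8 -0.3 0 0.2 85;0.5 91 0.8 -0.3 0 0.2 60;0.5 91 0.8 -0.3 0 0.2 40;0.5 91 0.8 -0.3 0 0.2 0;0.5 91 0.8 -0.3 0 0.2 0;0.5 91 0.8 -0.3 0 0.2 0;0.5 91 0.8 -0.3 0 0.2 0;0.5 91 0.8 -0.3 0 0.2 0;0.5 91 0.8 -0.3 0 0.2 0"}}

```text
t: 15.82
tcp_pos: [0.5418, 0.2221, 0.0903]
tool_rot: [-1.567, -0.002, -0.145]
contact_force: [-1.2, 0.6, 5.8]
grip_width: 0.741
```

Emit:
{"op": "apply_moves", "data": {"plan": "0 -5 0 0 0 0 0;0 -12 0 0 0 0 0;0 -22 0 0 0 0 0;0 -32 0 0 0 0 0;0 -40 0 0 0 0 0;0 -40 0 0 0 0 0;0 -40 0 0 0 0 0;0 -40 0 0 0 0 0;0 -40 0 0 0 0 0;0 -40 0 0 0 0 0;0 -40 0 0 0 0 0;0 -40 0 0 0 0 0;0 -40 0 0 0 0 0;0 -40 0 0 0 0 0;0 -40 0 0 0 0 0"}}

```text
t: 17.07
tcp_pos: [0.5417, 0.2219, 0.1303]
tool_rot: [-1.567, -0.002, -0.145]
contact_force: [-0.6, 0.7, -1.8]
grip_width: 0.741
```

Emit:
{"op": "apply_moves", "data": {"plan": "0 10 0 0 0 0 0;0 20 0 0 0 0 0;0 28 0 0 0 0 0;0 33 0 0 0 0 0;0 36 0 0 0 0 0;0 38 0 0 0 0 0;0 39 0 0 0 0 0;0 40 0 0 0 0 0;0 40 0 0 0 0 0;0 40 0 0 0 0 0;0 40 0 0 0 0 0"}}

```text
t: 17.98
tcp_pos: [0.542, 0.2222, 0.0906]
tool_rot: [-1.567, -0.002, -0.145]
contact_force: [0.5, -0.5, -2.6]
grip_width: 0.745
```

Emit:
{"op": "apply_moves", "data": {"plan": "0 0.5 0 0 0 0 0;0 1 0 0 0 0 0;0 1 0 0 0 0 0;0 1 0 0 0 0 0;0 1 0 0 0 0 68;0 1 0 0 0 0 75;0 1 0 0 0 0 85;0 1 0 0 0 0 85;0 1 0 0 0 0 85;0 1 0 0 0 0 85;0 -15 0 0 0 0 85;0 -45 0 0 0 0 85;0 -80 0 0 0 0 85;0 -90 0 0 0 0 85;-1 -90 -40 0 1 0 85;-1 -90 -80 0 1 0 85;-1 -90 -110 0 1 0 85;-1 -90 -125.5 0 1 0 85;-1 -90 -125.5 0 1 0 85;-1 -90 -125.5 0 1 0 85"}}

```text
t: 19.65
tcp_pos: [0.5228, 0.0981, 0.1801]
tool_rot: [-1.565, -0.002, -0.163]
contact_force: [0.6, 1.2, 0.6]
grip_width: 0.995
```

```bash
python3 look.py w6; python3 -c "
from h import *
go(523,98,88,-9.2)"
```

```text
[0.52277171 0.09813411 0.18009084] [-1.56530005 -0.00249109 -0.16348925] [0.58332749 1.18761713 0.55942858]
[257. 222.] [array([522.6,  96.9]), array([63.8, 64.2]), np.float64(81.1)] 0.1304
[254.  35.] [array([539.1, 206.2]), array([36.6, 64.5]), np.float64(81.2)] 0.1306
go [ 0.1 92.  -2. ] [-0.32 -0.02  0.14]
```

Emit:
{"op": "apply_moves", "data": {"plan": "0 20 -1.5 -0.3 0 0 85;0 40 -1.5 -0.3 0 0 85;0 60 -1.5 -0.3 0 0 85;0 80 -1.5 -0.3 0 0 85;0 91 -1.5 -0.3 0 0 85;0 91 -1.5 -0.3 0 0 85;0 91 -1.5 -0.3 0 0 85;0 91 -1.5 -0.3 0 0 60;0 91 -1.5 -0.3 0 0 40;0 91 -1.5 -0.3 0 0 0;0 91 -1.5 -0.3 0 0 0;0 91 -1.5 -0.3 0 0 0;0 91 -1.5 -0.3 0 0 0;0 91 -1.5 -0.3 0 0 0;0 91 -1.5 -0.3 0 0 0"}}

```text
t: 20.95
tcp_pos: [0.5238, 0.0992, 0.0903]
tool_rot: [-1.569, -0.004, -0.161]
contact_force: [-1.2, 0.7, 6.4]
grip_width: 0.742
```

Emit:
{"op": "apply_moves", "data": {"plan": "0 -5 0 0 0 0 0;0 -12 0 0 0 0 0;0 -22 0 0 0 0 0;0 -32 0 0 0 0 0;0 -40 0 0 0 0 0;0 -40 0 0 0 0 0;0 -40 0 0 0 0 0;0 -40 0 0 0 0 0;0 -40 0 0 0 0 0;0 -40 0 0 0 0 0;0 -40 0 0 0 0 0;0 -40 0 0 0 0 0;0 -40 0 0 0 0 0;0 -40 0 0 0 0 0;0 -40 0 0 0 0 0"}}

```text
t: 22.2
tcp_pos: [0.5236, 0.0991, 0.1303]
tool_rot: [-1.569, -0.004, -0.161]
contact_force: [0.4, 0.7, -2.0]
grip_width: 0.745
```

Emit:
{"op": "apply_moves", "data": {"plan": "0 10 0 0 0 0 0;0 20 0 0 0 0 0;0 28 0 0 0 0 0;0 33 0 0 0 0 0;0 36 0 0 0 0 0;0 38 0 0 0 0 0;0 39 0 0 0 0 0;0 40 0 0 0 0 0;0 40.5 0 0 0 0 0;0 41 0 0 0 0 0;0 41 0 0 0 0 0;0 41 0 0 0 0 0"}}

```text
t: 23.2
tcp_pos: [0.5241, 0.0992, 0.0903]
tool_rot: [-1.568, -0.004, -0.161]
contact_force: [-2.3, -0.6, 4.9]
grip_width: 0.743
```

Emit:
{"op": "apply_moves", "data": {"plan": "0 0 0 0 0 0 68;0 0 0 0 0 0 75;0 0 0 0 0 0 85;0 0 0 0 0 0 85;0 0 0 0 0 0 85;0 0 0 0 0 0 85;0 -15 0 0 0 0 85;0 -45 0 0 0 0 85;0 -80 0 0 0 0 85;0 -100 0 0 0 0 85;-16.5 -100 40 0 -2 0 85;-16.5 -100 80 0 -2 0 85;-16.5 -100 120 0 -2 0 85;-16.5 -100 160 0 -2 0 85;-16.5 -100 200 0 -2 0 85;-16.5 -100 235 0 -2 0 85;-16.5 -100 251.5 0 -2 0 85;-16.5 -100 251.5 0 -2 0 85;-16.5 -100 251.5 0 -2 0 85"}}

```text
t: 24.78
tcp_pos: [0.5472, 0.3506, 0.1903]
tool_rot: [-1.569, -0.004, -0.124]
contact_force: [-0.2, 0.2, 0.2]
grip_width: 1.0
```

```bash
python3 look.py w7; python3 -c "
from h import *
go(547,349.5,88,-7)"
```

```text
[0.54715223 0.35061226 0.19031435] [-1.56931112 -0.00390417 -0.12370901] [-0.22767841  0.15196522  0.16419663]
[270. 342.] [array([544.8, 243.2]), array([19.3, 63.5]), np.float64(81.5)] 0.1294
[258. 216.] [array([547.5, 349.6]), array([63.7, 64.3]), np.float64(82.9)] 0.1305
go [ -1.1 102.6   0.7] [-0.06 -0.24  0.24]
```

Emit:
{"op": "apply_moves", "data": {"plan": "0 20 -0.5 0 0 0.2 85;0 40 -0.5 0 0 0.2 85;0 60 -0.5 0 0 0.2 85;0 80 -0.5 0 0 0.2 85;0 95 -0.5 0 0 0.2 85;0 101 -0.5 0 0 0.2 85;0 101 -0.5 0 0 0.2 85;0 101 -0.5 0 0 0.2 85;0 101 -0.5 0 0 0.2 60;0 101 -0.5 0 0 0.2 40;0 101 -0.5 0 0 0.2 0;0 101 -0.5 0 0 0.2 0;0 101 -0.5 0 0 0.2 0;0 101 -0.5 0 0 0.2 0;0 101 -0.5 0 0 0.2 0;0 101 -0.5 0 0 0.2 0"}}

```text
t: 26.17
tcp_pos: [0.5482, 0.3486, 0.0912]
tool_rot: [-1.568, -0.001, -0.126]
contact_force: [-3.1, -0.1, 5.9]
grip_width: 0.747
```

Emit:
{"op": "apply_moves", "data": {"plan": "0 -5 0 0 0 0 0;0 -12 0 0 0 0 0;0 -25 0 0 0 0 0;0 -40 0 0 0 0 0;0 -60 0 0 0 0 0;0 -80 0 0 0 0 0;0 -100 0 0 0 0 0;0 -120 0 0 0 0 0;0 -135 0 0 0 0 0;0 -145 0 0 0 0 0;0 -150 0 0 0 0 0;0 -150 0 0 0 0 0;0 -150 0 0 0 0 0;0 -150 0 0 0 0 0;0 -150 0 0 0 0 0;0 -150 0 0 0 0 0;0 -150 0 0 0 0 0;0 -150 0 0 0 0 0"}}

```text
t: 27.67
tcp_pos: [0.5479, 0.3481, 0.2408]
tool_rot: [-1.569, -0.001, -0.126]
contact_force: [0.2, 0.8, -4.6]
grip_width: 0.746
```

```bash
python3 - <<'E'
from cell import telemetry,cams
import cv2,numpy as np
o=telemetry.get_obs();print(o["tcp_pos"],o["contact_force"],o["grip_width"],abs(o["dq"]).max())
a=cams.snapshot("side")["pixels"][60:320,140:400];b=cams.snapshot("top")["pixels"][80:240,120:400]
cv2.imwrite("pics/c8.png",np.vstack([cv2.resize(a,(350,350)),cv2.resize(b,(350,200))]))
E
```

```text
[0.54792115 0.34810358 0.24083645] [ 0.21389029  0.79641144 -4.61747582] 0.7457734877001577 0.0036442344874694586
```

View pics/c8.png

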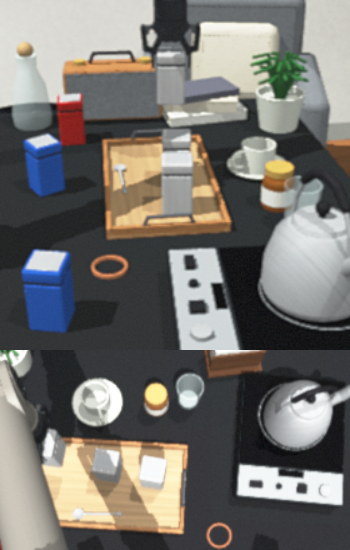

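The left tin hangs upright above the tray. The other two stand on it, and the bystanders look unmoved.

```bash
python3 -c "
from cell import manip
print(manip.hand_in())"
```

```text
the job is handed in; nothing more can be done
None
```

I pressed on/off, boil and start in that order, each to its stop. The push read about 13.5 N against the 3 N spring, and I let each key up before the next. The finger was never pressed on keep-warm; it only passed over it, raised well clear.

I then hefted the tins from the left and stood each one back on the tray before letting go. The wrist force read about 4.5 N for the left tin, 1.8–2.6 N for the middle and 2.0 N for the right, with about 1 N of noise. The left tin is therefore the full one.

I handed in while holding the left tin about 150 mm above where it stood, some 13 cm from the tray centre, at 27.7 s. Final checks:
- **Held tin:** the arm was still, the load read 4.6 N and the opening matched the tin's width. The last picture shows it upright.
- **Everything else:** the last picture shows the other two tins standing on the tray and the other objects apparently where they were. I judged this by eye and did not measure it.

**Disagreement:** positions from the top camera were about 3–6 mm off those from the wrist camera. I averaged the two for the keys and used the wrist camera for the grasps. No check failed.

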